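# Draw the bottom cherry blank from the gravity chute and register it in the jig

## Task

Draw the bottom cherry blank out of the gravity chute by its projecting end, leaving the two blanks and the steel ruler block above it stacked in the chute. Lay it flat on the rubber mat and let go, then take it again by its middle and set it flat in the acrylic registration jig, pushed snug against both the long fence and the end stop. Do not drop it, and leave the other things on the table alone.

Things in the scene. Friction and masses are not known exactly. Their poses are not given: they have to be found in the camera images.
- chute: Gravity chute, fixed: clear slippery acrylic walls 6 mm thick on a dark wood plinth 152 (x) x 66 (y) x 35 mm, in all 95 mm high, open at the top. Origin: centre of its underside, on the table; z up, outlet towards its own -x. Well 140 (x) x 53 mm (y), its floor 35 mm up. Outer front face at x = -76 mm.
- chute_outlet (a point): Middle of the outlet slot's lower edge in the chute's front face, 35 mm above the table. The slot below the front wall is 22 mm high and 53 mm wide. Beyond it there is nothing under the projecting blank down to the table. Axes as the chute's.
- bottom_blank: Lowest of three equal plain cherry blanks in the chute, 130 (x) x 50 (y) x 18 mm (z), 75 g. Origin: centre of its underside. It lies on the chute's floor, long axis along the chute's x, one end 31 to 47 mm out of the slot. The stack's weight makes it drag at some 5 to 11 N when drawn straight along the chute's -x; the stack then drops 18 mm.
- middle_blank: The second cherry blank, same size and origin, resting on the bottom one, held back by the front wall.
- top_blank: The third cherry blank, same size and origin, on top of the second.
- ruler_block: Stainless steel ruler block, 90 x 36 x 18 mm, 0.36 to 0.59 kg, lying on the top blank as a weight, its top 107 mm above the table at the start. Origin: centre of its underside.
- jig: Registration jig, fixed: clear acrylic plate 160 (x) x 90 (y) x 8 mm with a fence and an end stop that rise 14 mm above the plate. Origin: centre of its underside, on the table. A blank snug against both has its long axis along the jig's x, either end foremost, and its origin straight over the jig's origin, 8 mm up.
- jig_fence (a point): Middle of the long fence's inner face, at plate level (jig y = +25 mm). The fence is 10 mm thick (towards +y) and runs along the jig's x from -65 to +65 mm, with a finger gap from -28 to +28 mm. Axes as the jig's.
- jig_stop (a point): Middle of the end stop's inner face, at plate level (jig x = +65 mm). The stop is 10 mm thick (towards +x) and 50 mm wide along y. Axes as the jig's.
- mat: Black rubber mat, fixed, 180 (x) x 110 (y) x 4 mm; origin: centre of its underside on the table.
- cherry_block: Bystander: sanded cherry block 100 x 150 x 30 mm lying beyond the work, plain; origin: centre of its underside.
- brush: Bystander: flat brush lying beyond the work; origin under its middle.
- baren: Bystander: round cork rubbing pad (baren), 120 mm across, 14 mm high; origin: centre of its underside.
- sanding_block: Bystander: cork sanding block 60 x 100 x 28 mm near the robot; origin: centre of its underside.
- bowl: Bystander: white bowl 110 mm across, 50 mm high; origin: centre of its underside.
- mallet: Bystander: hammer-shaped mallet lying at the robot's right; origin under its middle.
There are look-alikes about, which are no part of the job. What is shaped like the bottom_blank but purple is not meant. Leave any purple look-alike of the jig alone.

How it is judged:
On the way, in this order (a step that is already met when the one before it is completed fails the run):
1. the bottom blank is drawn clear of the chute, the two other blanks and the ruler block still in it (x of bottom_blank in the frame of chute below -0.141 m and x of middle_blank in the frame of chute between -0.02 and 0.02 m and y of middle_blank in the frame of chute between -0.015 and 0.015 m and x of top_blank in the frame of chute between -0.02 and 0.02 m and y of top_blank in the frame of chute between -0.015 and 0.015 m and x of ruler_block in the frame of chute between -0.045 and 0.045 m and y of ruler_block in the frame of chute between -0.02 and 0.02 m), for 0.1 s.
2. the blank lies flat on the rubber mat and is let go (angle between bottom_blank's own z axis and vertical below 0.05 rad and contact force between bottom_blank and mat above 0.3 N and contact force between bottom_blank and the fingers below 0.05 N and linear speed of bottom_blank below 0.02 m/s and z of bottom_blank in the frame of mat between 0.001 and 0.007 m and x of bottom_blank in the frame of mat between -0.09 and 0.09 m and y of bottom_blank in the frame of mat between -0.055 and 0.055 m), for 0.2 s.
At the end, for the whole second after the job is handed in: The drawn blank lies flat on the jig's plate, snug within 2.5 mm against the long fence and the end stop and square to them within 0.035 rad, released and at rest; the other two blanks and the ruler block lie at rest, level and stacked in the chute, one blank lower than before (x of bottom_blank in the frame of jig between -0.0025 and 0.0025 m and y of bottom_blank in the frame of jig between -0.0025 and 0.0025 m and z of bottom_blank in the frame of jig between 0.005 and 0.011 m and angle between the x axis of bottom_blank and the x axis of jig, either way round below 0.035 rad and angle between bottom_blank's own z axis and vertical below 0.035 rad and x of middle_blank in the frame of chute between -0.02 and 0.02 m and y of middle_blank in the frame of chute between -0.015 and 0.015 m and x of top_blank in the frame of chute between -0.02 and 0.02 m and y of top_blank in the frame of chute between -0.015 and 0.015 m and x of ruler_block in the frame of chute between -0.045 and 0.045 m and y of ruler_block in the frame of chute between -0.02 and 0.02 m and z of middle_blank in the frame of chute between 0.031 and 0.04 m and z of top_blank in the frame of chute between 0.049 and 0.058 m and z of ruler_block in the frame of chute between 0.067 and 0.077 m and angle between each of middle_blank, top_blank, ruler_block's own z axis and vertical below 0.08 rad and linear speed of each of bottom_blank, middle_blank, top_blank, ruler_block below 0.01 m/s); the robot touches nothing.
It fails at once if another blank is dragged out of the chute (x of any of middle_blank, top_blank in the frame of chute below -0.03 m).
It fails at once if the drawn blank is dropped (falls free at more than 0.6 m/s) (linear speed of bottom_blank above 0.6 m/s and contact force between bottom_blank and anything else below 0.01 N).
It fails at once if a bystander (cherry block, brush, baren, sanding block, bowl or mallet) is moved more than 25 mm (distance of any of cherry_block, brush, baren, sanding_block, bowl, mallet from where it was at the start of the episode above 0.025 m).
It also fails if it takes over 58 s, if anything falls off the work surface, if the arm or the gripper's body presses on something with over 40 N, if the wrist force passes 120 N, or if a joint passes its speed limit or range.

## Robot

A 6-joint arm with a two-finger parallel gripper is mounted at the origin on the work surface. World frame = base frame: x ahead of the robot, y to its left, z up, the work surface at z = 0. Lengths are in m, angles in rad, forces in N, time in s.
With the tool pointing down it reaches from about 0.225 to 0.875 m from the base axis. Payload 3.4 kg.
Tool frame: the origin (TCP) lies at the very end of the fingers, on their centre line; the grasp point (between the pads) lies 19 mm behind it; x points along the fingers, y is the direction in which the jaws open and shut, and the axes are right-handed (so a half turn about x gives the same grasp; the last joint's range is limited). The gripper opens to 85 mm and grips with 20 to 120 N. Pads are 22 mm wide; open, the fingers measure 114 mm over their backs; the gripper's body (76 mm by 85 mm) begins 54 mm behind the grasp point. The pads swing forward as they close: fully open they stand 13 mm farther back than shut.
Start: joints at [-1.42, 0.276, 1.505, -0, 1.361, -0.121], TCP at [0.154, -0.554, 0.231] pointing down, gripper open.
Joint ranges: [-2.89, 2.89], [-0.75, 2.08], [0.22, 2.7], [-1.18, 4.32], [0.11, 2.71], [-2.7, 2.7]. Speed limits (rad/s): [2.57, 2.57, 3.14, 3.14, 3.14, 3.14].

## Interface

Orientations are given as a unit quaternion [w, x, y, z].
In Python, from rig import manip gives the robot as it stands. The module is installed in compiled form; this text tells all that it offers.
- The arm moves only by the tool play_rows, never from a script. Its argument "plan" is a list that holds one entry, the list of rows, each a list of 5 numbers: the closure, from 0 (fully open) to 1 (shut), then the shift along the tool's x, y, z in m, then the turn about the tool's x in degrees. A call has 1 to 12 rows; each row is the pose to reach, as a shift and turn from the pose measured when the call began, along the tool's axes at that moment; what a row does not reach only later rows make up. A row lasts 1/10 s, in which the tool goes at most 50 mm and 8.59 degrees, less where a joint would pass 70% of its speed; a pose out of reach is approached as far as the arm can. A call with a gripper value outside its range is refused whole. The fingers move at their own pace and stop on an object; "grip_force" is the grip in N (left out, the last holds). Time passes only in rows, so rows that repeat a pose let the fingers close. It gives the time, the measured TCP pose, the force and the opening at its end, in the units of the state.
- manip.get_state(): the state, without advancing time (a new reading comes with each control period).
- manip.get_image(name): name is "side" or "top"; returns (picture, depth): 384x512x3 uint8, red, green, blue; 384x512 float32, m along the optical axis (not along the pixel's ray), 0 where there is no reading.
- manip.camera_params(name): a dict with "intrinsics" (3x3 intrinsics, pixels), "R" (3x3) and "t" (3): a world point X has camera coordinates R X + t. Camera axes: x right, y down, z forward; pixel columns grow to the right and rows downward; lengths in m; the calibration is good to about 2 mm. A picture is of the moment at which its call begins. camera_params takes no time and is no camera call.
- manip.sign_off(): hands the job in, once; it reports no verdict.
The state is a dict: "clock": time; "qpos": joint angles; "qd": joint speeds; "effort": joint torques, N m; "position": TCP position; "ee_rot": TCP orientation; "contact_force": force on the tool from outside, world axes, zero at the start; "moment": the same for the moment, N m; "width": finger opening in m.
Only numpy, scipy, OpenCV 4.12 (cv2) and the standard library are available. Lean on these libraries where they do the work, as an engineer would, in place of code of your own. Each camera call takes 0.05 s, during which the arm holds its last target.

## Working session

There is one attempt and no reset: what is moved stays moved. The work goes in short steps, Python scripts to look and compute and a tool call to move; the robot and the scene stay as the last step left them, time stands still between calls to the robot, and variables do not carry over. Pictures are saved under pics/ and viewed, and the job is handed in when it is done.

Besides the shell and the picture viewer there is one more tool, called after "Request:" as name([rows], argument=value, ...), one row to a line, values as JSON. play_rows: Moves the arm, as the interface text tells. Its arguments: {"type":"object","properties":{"plan":{"type":"array","items":{"type":"array","items":{"type":"array","items":{"type":"number"}}}},"grip_force":{"type":"number"}},"required":["plan"]}

```bash
mkdir -p pics; cat > h.py <<'E'
import numpy as np, cv2
from rig import manip
def snap(n,tag):
    im,d=manip.get_image(n); np.savez(f'{tag}_{n}.npz',im=im,d=d)
    cv2.imwrite(f'pics/{tag}_{n}.png',im[:,:,::-1]); return im,d
def load(n,tag):
    z=np.load(f'{tag}_{n}.npz'); return z['im'],z['d']
def ray(n,uv,z):
    p=manip.camera_params(n);K,R,t=map(np.array,(p['intrinsics'],p['R'],p['t']))
    uv=np.atleast_2d(uv).astype(float)
    d=(R.T@np.linalg.inv(K)@np.c_[uv,np.ones(len(uv))].T).T
    c=-R.T@t
    return c+d*((z-c[2])/d[:,2])[:,None]
def cloud(n,d):
    p=manip.camera_params(n);K,R,t=map(np.array,(p['intrinsics'],p['R'],p['t']))
    v,u=np.mgrid[:d.shape[0],:d.shape[1]]
    x=np.stack([(u-K[0,2])/K[0,0]*d,(v-K[1,2])/K[1,1]*d,d],-1)
    return (x-t)@R
def proj(n,X):
    p=manip.camera_params(n);K,R,t=map(np.array,(p['intrinsics'],p['R'],p['t']))
    c=np.atleast_2d(X)@R.T+t; q=c@K.T; return q[:,:2]/q[:,2:]
E
python3 - <<'E'
from h import *
for n in('side','top'):
    snap(n,'a'); p=manip.camera_params(n); print(n,p['intrinsics'],-np.array(p['R']).T@p['t'],p['R'])
print(manip.get_state())
E
```

```text
side [[364.00059519   0.         257.58229312]
 [  0.         364.00059519 195.02260756]
 [  0.           0.           1.        ]] [ 0.31898504 -1.0343448   0.97553199] [[ 0.98142132 -0.19174556  0.00677071]
 [-0.11998361 -0.640891   -0.75819698]
 [ 0.14972019  0.7432983  -0.65199041]]
top [[387.76729412   0.         256.39595334]
 [  0.         387.76729412 196.49210464]
 [  0.           0.           1.        ]] [ 0.47959848 -0.03116056  1.19509322] [[-8.98649740e-04 -9.99987839e-01 -4.84906779e-03]
 [-9.99150857e-01  1.09761804e-03 -4.11868919e-02]
 [ 4.11917134e-02  4.80793765e-03 -9.99139693e-01]]
{'clock': 0.1, 'qpos': array([-1.42004867e+00,  2.76520485e-01,  1.50599682e+00, -2.04981634e-05,
        1.36071879e+00, -1.21011044e-01]), 'qd': array([-0.00071042, -0.00218053, -0.00387438,  0.00012182, -0.00103323,
       -0.00136451]), 'effort': array([ 1.15283605e-03, -4.17701161e+01, -2.46405280e+01, -1.24063490e-04,
        5.81098924e-03,  1.12143903e-05]), 'position': array([ 0.15425484, -0.55343069,  0.23053652]), 'ee_rot': array([-0.09520642, -0.70057293, -0.09636817,  0.70060438]), 'contact_force': array([-0.33675095,  1.02145017,  0.25177008]), 'moment': array([ 0.0185407 , -0.00413374,  0.04036883]), 'width': 0.08548268182615229}
```

View pics/a_top.png

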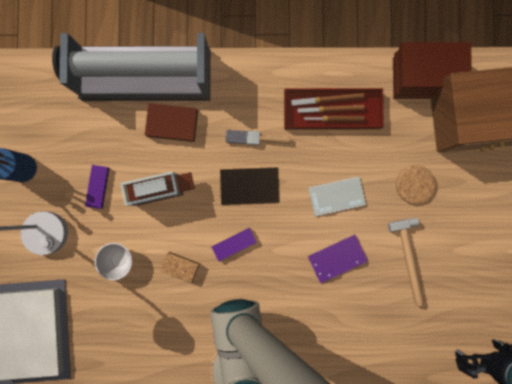

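View pics/a_side.png

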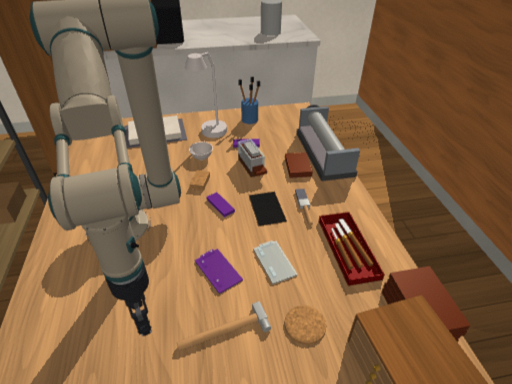

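Top view: chute at about (150,188) with the blank's end projecting right at (186,181), mat at (250,186) and clear jig at (338,196). The purple look-alikes are at (235,244), (97,187) and (338,258). I'll zoom in to measure.

```bash
python3 - <<'E'
from h import *
im,d=load('top','a')
a=cv2.resize(im[160:216,110:210],None,fx=7,fy=7,interpolation=cv2.INTER_CUBIC)
b=cv2.resize(im[165:225,295:380],None,fx=8,fy=8,interpolation=cv2.INTER_CUBIC)
cv2.imwrite('pics/z1.png',a[:,:,::-1]);cv2.imwrite('pics/z2.png',b[:,:,::-1])
im,d=load('side','a')
c=cv2.resize(im[130:185,225:280],None,fx=10,fy=10,interpolation=cv2.INTER_CUBIC)
cv2.imwrite('pics/z3.png',c[:,:,::-1])
E
```

```text
(no output)
```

View pics/z1.png

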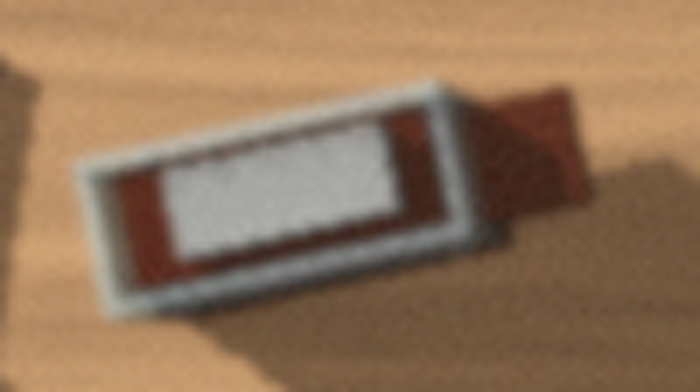

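View pics/z2.png

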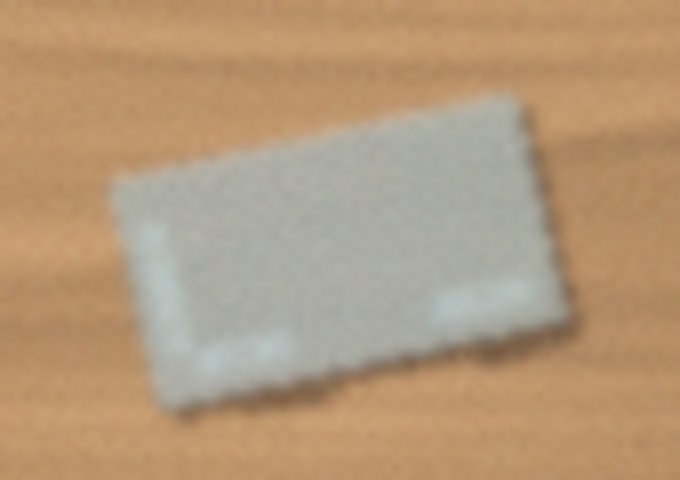

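View pics/z3.png

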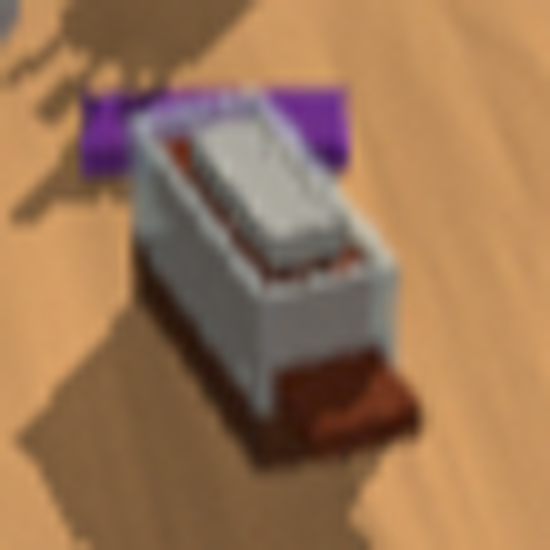

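```bash
cat > m.py <<'E'
from h import *
def up(im,x0,x1,y0,y1,f):
    return cv2.resize(im[y0:y1,x0:x1],None,fx=f,fy=f,interpolation=cv2.INTER_CUBIC)
def rect(mask,x0,y0,f,n,z):
    c=max(cv2.findContours(mask,cv2.RETR_EXTERNAL,cv2.CHAIN_APPROX_NONE)[0],key=cv2.contourArea)[:,0]
    uv=(c+.5)/f-.5+[x0,y0]
    X=ray(n,uv,z)[:,:2]
    r=cv2.minAreaRect((X*1000).astype(np.float32)); b=cv2.boxPoints(r)
    return r,b,X
E
python3 - <<'E'
from m import *
im,d=load('top','a')
u=up(im,295,380,165,225,8); hsv=cv2.cvtColor(u,cv2.COLOR_RGB2HSV)
m=((hsv[...,1]<70)).astype(np.uint8)*255; m=cv2.morphologyEx(m,cv2.MORPH_OPEN,np.ones((15,15)))
cv2.imwrite('pics/mj.png',m)
r,b,X=rect(m,295,165,8,'top',.008); print('jig',r,b)
fl=((hsv[...,2]>185)&(hsv[...,1]<70)).astype(np.uint8)*255
u=up(im,110,210,160,216,7); hsv=cv2.cvtColor(u,cv2.COLOR_RGB2HSV)
m=((hsv[...,1]<75)&(hsv[...,2]>60)).astype(np.uint8)*255; m=cv2.morphologyEx(m,cv2.MORPH_OPEN,np.ones((5,5)))
cv2.imwrite('pics/mc.png',m)
r,b,X=rect(m,110,160,7,'top',.095); print('chute',r,b)
m=((hsv[...,1]>130)&(hsv[...,2]<140)&(hsv[...,0]<12)).astype(np.uint8)*255; m[:,:470]=0
m=cv2.morphologyEx(m,cv2.MORPH_OPEN,np.ones((9,9)));cv2.imwrite('pics/mb.png',m)
r,b,X=rect(m,110,160,7,'top',.053); print('end',r,b)
g=im[165:210,215:285].max(2); g=cv2.resize(g,None,fx=6,fy=6,interpolation=cv2.INTER_CUBIC)
m=(g<70).astype(np.uint8)*255
r,b,X=rect(m,215,165,6,'top',.004); print('mat',r,b)
P=cloud('top',d)
for n,(x,y) in dict(ruler=(150,188),jig=(335,192),mat=(250,186),end=(186,181),stop=(316,200),table=(290,200)).items(): print(n,P[y,x])
E
```

```text
jig ((529.8236083984375, -271.5819091796875), (92.89054107666016, 163.1939239501953), 12.327943801879883) [[ 467.02777 -201.78284]
 [ 501.8708  -361.21375]
 [ 592.61945 -341.38098]
 [ 557.7764  -181.95007]]
chute ((548.2176513671875, 278.0965576171875), (73.01118469238281, 161.2433624267578), 12.46422004699707) [[495.17188 348.93906]
 [529.973   191.49606]
 [601.2634  207.25406]
 [566.4623  364.69705]]
end ((570.7144165039062, 184.25906372070312), (50.50647735595703, 43.57548904418945), 11.70132827758789) [[541.5672  200.47241]
 [550.4047  157.80249]
 [599.86163 168.04572]
 [591.0241  210.71564]]
mat ((561.7147827148438, -3.65216064453125), (105.7321548461914, 175.50379943847656), 2.468064308166504) [[505.11893  81.74179]
 [512.6766  -93.59921]
 [618.31067 -89.04611]
 [610.753    86.29489]]
ruler [0.54854685 0.27281643 0.109568  ]
jig [ 0.54214028 -0.26654946  0.00615123]
mat [ 0.5611234  -0.00574741  0.00289128]
end [0.57292919 0.18278319 0.05062109]
stop [ 0.51713441 -0.20572838  0.02233834]
table [ 0.47959848 -0.03116056  1.19509322]
```

```bash
cd pics; python3 -c "
import cv2,numpy as np
a=[cv2.resize(cv2.imread(f'm{k}.png'),(400,300)) for k in 'jcb']
cv2.imwrite('mm.png',np.vstack([np.hstack(a[:2]),np.hstack([a[2],a[2]])]))"
```

```text
(no output)
```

View pics/mm.png

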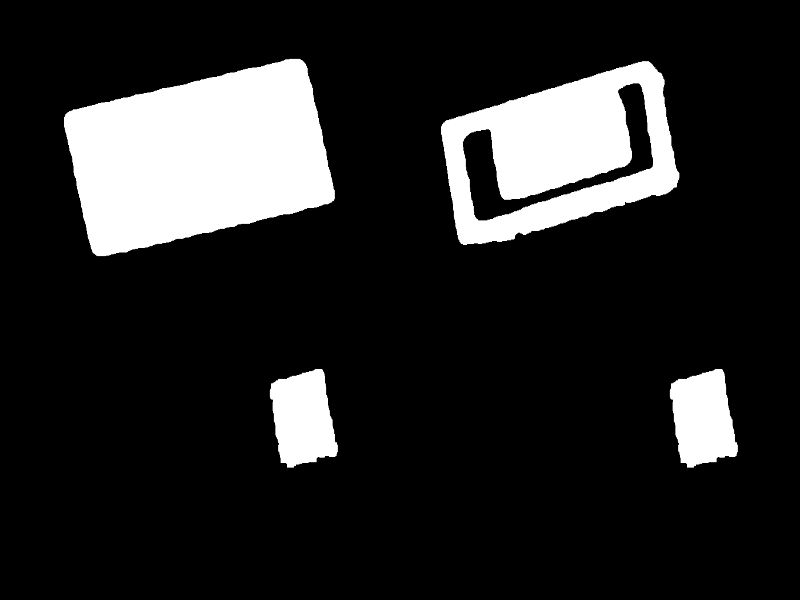

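```bash
cat >> h.py <<'E'
from scipy.spatial.transform import Rotation as Ro
def Rt(s): q=s['ee_rot']; return Ro.from_quat([q[1],q[2],q[3],q[0]]).as_matrix()
def to(x,y,z,jaw=None):
    """shift in tool axes (mm) to reach world x,y,z ; turn(deg) so tool y lies along world angle jaw(deg)"""
    s=manip.get_state();R=Rt(s);p=np.array(s['position'])
    sh=R.T@(np.array([x,y,z])-p)*1000
    ya=np.degrees(np.arctan2(R[1,1],R[0,1]))
    print('t',round(s['clock'],2),'p',p.round(4),'yaw tool y',ya.round(2),'xdown',R[:,0].round(3),'F',np.round(s['contact_force'],1),'w',round(s['width'],4),'q',np.round(s['qpos'],2))
    print('shift mm',sh.round(1))
    if jaw is not None:
        for k in(0,180): 
            d=(jaw+k-ya+180)%360-180; print('turn about tool x', round(-d,2) if R[2,0]<0 else round(d,2))
E
python3 -c "
from h import *
to(.5724,.1790,.13,12.4)"
```

```text
t 0.1 p [ 0.1543 -0.5534  0.2305] yaw tool y -74.43 xdown [-0.     0.002 -1.   ] F [-0.3  1.   0.3] w 0.0855 q [-1.42  0.28  1.51 -0.    1.36 -0.12]
shift mm [ 101.6 -593.1 -599.4]
turn about tool x -86.83
turn about tool x 93.17
```

Request:
play_rows([
  [[0,0,-0.033,-0.033,-5],[0,0,-0.066,-0.066,-10],[0,0,-0.099,-0.1,-15],[0,0,-0.132,-0.133,-20],[0,0,-0.165,-0.166,-25],[0,0,-0.198,-0.2,-30],[0,0,-0.231,-0.233,-35],[0,0,-0.264,-0.266,-40],[0,0,-0.297,-0.3,-45],[0,0,-0.33,-0.333,-50],[0,0,-0.363,-0.366,-55],[0,0,-0.396,-0.4,-60]],
], grip_force=80)

```text
clock: 1.3
position: [0.4336, -0.0626, 0.2312]
ee_rot: [0.434, 0.558, 0.435, -0.558]
contact_force: [0.3, -0.8, 0.0]
width: 0.0851
```

```bash
python3 -c "
from h import *
to(.5724,.1790,.15,12.4)"
```

```text
t 1.3 p [ 0.4336 -0.0626  0.2312] yaw tool y -14.22 xdown [-0.     0.001 -1.   ] F [ 0.3 -0.8  0. ] w 0.0851 q [-0.3   0.07  1.77  0.    1.3  -0.06]
shift mm [  81.5   75.3 -268.2]
turn about tool x -26.62
turn about tool x 153.38
```

Request:
play_rows([
  [[0,0,0.011,-0.038,-4],[0,0,0.022,-0.077,-8],[0,0,0.032,-0.115,-11.5],[0,0,0.043,-0.153,-15.5],[0,0.01,0.054,-0.192,-19],[0,0.03,0.065,-0.23,-23],[0,0.055,0.0753,-0.2682,-26.6],[0,0.0815,0.0753,-0.2682,-26.6],[0,0.0815,0.0753,-0.2682,-26.6]],
])

```text
clock: 2.2
position: [0.5694, 0.1794, 0.1454]
ee_rot: [0.549, 0.44, 0.554, -0.445]
contact_force: [-2.1, -0.6, 0.5]
width: 0.0854
```

```bash
python3 -c "
from h import *
to(.5724,.1790,.036,12.4)
for n in ('top','side'): snap(n,'b')
from m import *
im,d=load('top','b'); c1=up(im,130,230,150,225,4)
im,d=load('side','b'); c2=up(im,210,310,110,185,4)
cv2.imwrite('pics/b.png',np.hstack([c1,c2])[:,:,::-1])"
```

```text
t 2.2 p [0.5694 0.1794 0.1454] yaw tool y 12.49 xdown [-0.01  -0.001 -1.   ] F [-2.1 -0.6  0.5] w 0.0854 q [ 0.19  0.37  1.58  0.    1.2  -0.03]
shift mm [109.3   4.    1.2]
turn about tool x 0.09
turn about tool x -179.91
```

View pics/b.png

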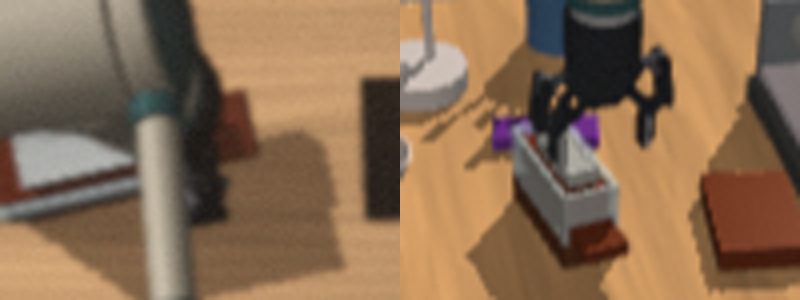

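The tool hangs above the projecting end, straddling it. I'll settle and recompute before descending.

Request:
play_rows([
  [[0,0.03,0.003,0.001,0],[0,0.03,0.003,0.001,0],[0,0.03,0.003,0.001,0]],
])

```text
clock: 2.6
position: [0.575, 0.1777, 0.1209]
ee_rot: [0.55, 0.443, 0.551, -0.444]
contact_force: [-0.6, 0.7, 0.1]
width: 0.0851
```

```bash
python3 -c "
from h import *
to(.5724,.1790,.036,12.4)"
```

```text
t 2.6 p [0.575  0.1777 0.1209] yaw tool y 12.32 xdown [-0.002  0.001 -1.   ] F [-0.6  0.7  0.1] w 0.0851 q [ 0.18  0.39  1.61  0.    1.14 -0.03]
shift mm [84.9 -2.2 -1.8]
turn about tool x -0.08
turn about tool x 179.92
```

Request:
play_rows([
  [[0,0.015,-0.0022,-0.0018,0],[0,0.03,-0.0022,-0.0018,0],[0,0.045,-0.0022,-0.0018,0],[0,0.06,-0.0022,-0.0018,0],[0,0.075,-0.0022,-0.0018,0],[0,0.085,-0.0022,-0.0018,0],[0,0.085,-0.0022,-0.0018,0],[0,0.085,-0.0022,-0.0018,0],[0,0.085,-0.0022,-0.0018,0]],
])

```text
clock: 3.5
position: [0.5733, 0.1792, 0.0371]
ee_rot: [0.551, 0.444, 0.551, -0.443]
contact_force: [0.2, 0.0, -0.0]
width: 0.0854
```

```bash
python3 -c "
from h import *
to(.5724,.1790,.036,12.4)
for n in ('top','side'): snap(n,'c')
from m import *
im,d=load('top','c'); c1=up(im,130,230,150,225,4)
im,d=load('side','c'); c2=up(im,210,310,110,185,4)
cv2.imwrite('pics/c.png',np.hstack([c1,c2])[:,:,::-1])"
```

```text
t 3.5 p [0.5733 0.1792 0.0371] yaw tool y 12.31 xdown [ 0.001  0.001 -1.   ] F [ 0.2  0.  -0. ] w 0.0854 q [ 0.19  0.48  1.72  0.    0.95 -0.03]
shift mm [ 1.1 -0.9 -0. ]
turn about tool x -0.09
turn about tool x 179.91
```

View pics/c.png

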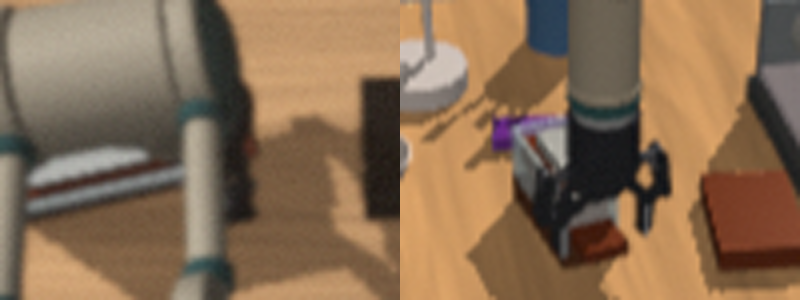

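```bash
python3 -c "
from h import *
p=np.array([.5733,.1792,.05]);j=np.array([.977,.213,0])
for k in(-.05,.05): print(proj('side',p+k*j),(proj('side',p+k*j)-[210,110])*4+[400,0])
a=np.array([-.2147,.9767,0])
t=np.array([.5747,.1673,.053])
for k in(-.025,.025): print((proj('side',t+k*j)-[210,110])*4+[400,0])
"
```

```text
[[249.18231061 172.67223558]] [[556.72924244 250.68894234]]
[[270.78355373 167.18384748]] [[643.1342149  228.73538992]]
[[582.07967692 249.40786328]]
[[625.54212261 238.3140267 ]]
```

Request:
play_rows([
  [[1,0.001,-0.0005,0,0],[1,0.001,-0.0005,0,0],[1,0.001,-0.0005,0,0],[1,0.001,-0.0005,0,0],[1,0.001,-0.0005,0,0],[1,0.001,-0.0005,0,0],[1,0.001,-0.0005,0,0],[1,0.001,-0.0005,0,0],[1,0.001,-0.0005,0,0],[1,0.001,-0.0005,0,0]],
], grip_force=80)

```text
clock: 4.6
position: [0.5728, 0.1791, 0.0366]
ee_rot: [0.551, 0.444, 0.551, -0.443]
contact_force: [-1.0, 0.0, 6.2]
width: 0.0481
```

```bash
python3 -c "
from h import *
s=manip.get_state();p=s['position']
to(p[0]+.2147*.115,p[1]-.9767*.115,p[2])
snap('side','d')
from m import *
im,d=load('side','d'); c2=up(im,210,310,110,185,6)
cv2.imwrite('pics/d.png',c2[:,:,::-1])"
```

```text
t 4.6 p [0.5728 0.1791 0.0366] yaw tool y 12.33 xdown [ 0.001  0.001 -1.   ] F [-1.   0.   6.2] w 0.0481 q [ 0.19  0.48  1.72  0.    0.95 -0.03]
shift mm [-1.00e-01  1.00e-01  1.15e+02]
```

View pics/d.png

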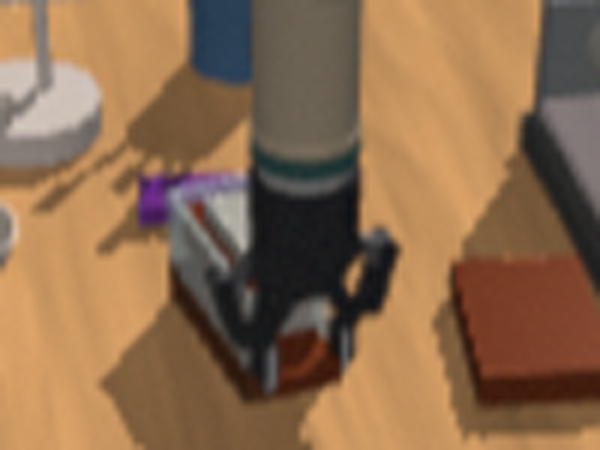

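Blank gripped (48 mm reading, at about the blank's width). Now drawing straight out.

Request:
play_rows([
  [[1,0,0,0.005,0],[1,0,0,0.013,0],[1,0,0,0.022,0],[1,0,0,0.032,0],[1,0,0,0.042,0],[1,0,0,0.052,0],[1,0,0,0.062,0],[1,0,0,0.072,0],[1,0,0,0.08,0],[1,0,0,0.08,0]],
])

```text
clock: 5.65
position: [0.5903, 0.099, 0.0364]
ee_rot: [0.551, 0.444, 0.55, -0.443]
contact_force: [-1.3, -1.6, 0.6]
width: 0.0481
```

```bash
python3 -c "
from h import *
s=manip.get_state();p=s['position']
to(p[0]+.2147*.04,p[1]-.9767*.04,p[2])
for n in ('top','side'): snap(n,'e')
from m import *
im,d=load('top','e'); c1=up(im,130,230,150,225,4)
im,d=load('side','e'); c2=up(im,210,310,110,185,4)
cv2.imwrite('pics/e.png',np.hstack([c1,c2])[:,:,::-1])"
```

```text
t 5.65 p [0.5903 0.099  0.0364] yaw tool y 12.28 xdown [ 0.001 -0.    -1.   ] F [-1.3 -1.6  0.6] w 0.0481 q [ 0.05  0.48  1.72 -0.    0.94 -0.16]
shift mm [ 0.   0.1 40. ]
```

View pics/e.png

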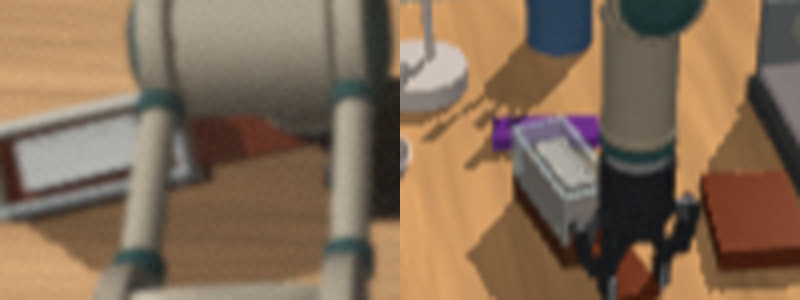

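Request:
play_rows([
  [[1,0,0,0.008,0],[1,0,0,0.016,0],[1,0,0,0.024,0],[1,0,0,0.032,0],[1,0,0,0.04,0],[1,0,0,0.04,0],[1,0,0,0.04,0]],
])

```text
clock: 6.45
position: [0.5986, 0.0607, 0.0364]
ee_rot: [0.551, 0.444, 0.55, -0.443]
contact_force: [-0.3, -0.4, -0.1]
width: 0.048
```

```bash
python3 -c "
from h import *
for n in ('top','side'): snap(n,'f')
from m import *
im,d=load('top','f'); c1=up(im,120,270,150,225,4)
im,d=load('side','f'); c2=up(im,210,310,110,185,4)
cv2.imwrite('pics/f.png',np.vstack([c1[:,:,::-1],np.pad(c2,((0,0),(0,200),(0,0)))[:,:,::-1]]))
# centre of blank rel. tool: (tip inset 12) -> 53 mm along a
s=manip.get_state();p=s['position'];R=Rt(s)
c=np.array(p)-R[:,2]*.053; print('blank centre',c)
to(p[0]+.5617-c[0],p[1]-.0037-c[1],.06)
"
```

```text
blank centre [0.58719618 0.1129345  0.036426  ]
t 6.55 p [0.5985 0.0612 0.0364] yaw tool y 12.3 xdown [ 0.001  0.001 -1.   ] F [ 0.5 -0.4 -0.1] w 0.0479 q [-0.01  0.48  1.71  0.    0.95 -0.23]
shift mm [-23.7 -49.7 108.5]
```

View pics/f.png

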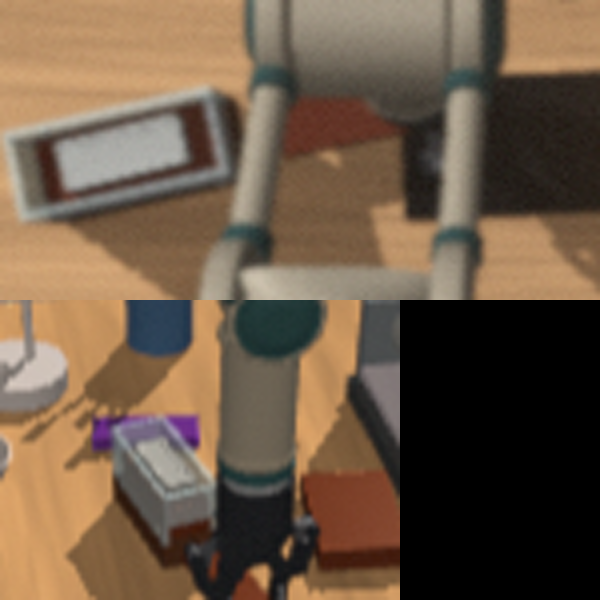

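Blank clear of the chute (about 14 mm gap behind it), stack dropped and level inside. Lift and carry over the mat.

Request:
play_rows([
  [[1,-0.01,0,0.005,0],[1,-0.02,-0.005,0.015,0],[1,-0.024,-0.012,0.03,0],[1,-0.024,-0.02,0.045,0],[1,-0.024,-0.028,0.06,0],[1,-0.024,-0.035,0.075,0],[1,-0.024,-0.043,0.09,0],[1,-0.024,-0.048,0.102,0],[1,-0.024,-0.05,0.1085,0],[1,-0.024,-0.05,0.1085,0],[1,-0.024,-0.05,0.1085,0]],
])

```text
clock: 7.65
position: [0.5729, -0.0554, 0.0602]
ee_rot: [0.551, 0.444, 0.551, -0.443]
contact_force: [-0.0, 0.4, -1.1]
width: 0.0482
```

```bash
python3 -c "
from h import *
s=manip.get_state();p=s['position'];R=Rt(s)
to(p[0],p[1],.0055)
c=np.array(p)-R[:,2]*.053; print('blank centre',c)
for n in ('top','side'): snap(n,'g')
from m import *
im,d=load('top','g'); c1=up(im,200,300,150,225,4)
im,d=load('side','g'); c2=up(im,220,320,155,230,4)
cv2.imwrite('pics/g.png',np.hstack([c1,c2])[:,:,::-1])
"
```

```text
t 7.65 p [ 0.5729 -0.0554  0.0602] yaw tool y 12.29 xdown [ 0.001  0.001 -1.   ] F [-0.   0.4 -1.1] w 0.0482 q [-0.22  0.42  1.75  0.    0.97 -0.43]
shift mm [54.7 -0.1  0. ]
blank centre [ 0.56161792 -0.00356995  0.06028182]
```

View pics/g.png

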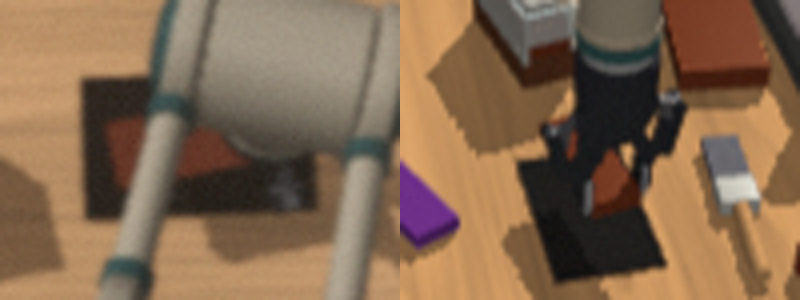

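Request:
play_rows([
  [[1,0.012,0,0,0],[1,0.024,0,0,0],[1,0.036,0,0,0],[1,0.044,0,0,0],[1,0.049,0,0,0],[1,0.051,0,0,0],[1,0.053,0,0,0],[1,0.0535,0,0,0],[1,0.0535,0,0,0]],
])

```text
clock: 8.65
position: [0.5732, -0.0549, 0.007]
ee_rot: [0.551, 0.444, 0.551, -0.443]
contact_force: [0.6, -0.5, 0.1]
width: 0.0482
```

Request:
play_rows([
  [[1,0.0005,0,0,0],[1,0.001,0,0,0],[1,0.0014,0,0,0],[1,0.0014,0,0,0]],
])

```text
clock: 9.05
position: [0.5733, -0.055, 0.0057]
ee_rot: [0.551, 0.444, 0.55, -0.443]
contact_force: [-0.0, -0.1, -0.5]
width: 0.0476
```

Request:
play_rows([
  [[1,0.0005,0,0,0],[1,0.001,0,0,0],[1,0.0012,0,0,0],[1,0.0012,0,0,0]],
])

```text
clock: 9.45
position: [0.5733, -0.055, 0.0056]
ee_rot: [0.551, 0.444, 0.55, -0.443]
contact_force: [-1.9, 0.2, 6.8]
width: 0.0478
```

Contact with the mat (6.8 N up). Release.

Request:
play_rows([
  [[0,0,0,0,0],[0,0,0,0,0],[0,0,0,0,0],[0,0,0,0,0],[0,0,0,0,0],[0,0,0,0,0],[0,0,0,0,0],[0,0,0,0,0]],
])

```text
clock: 10.25
position: [0.5733, -0.055, 0.0056]
ee_rot: [0.551, 0.444, 0.55, -0.443]
contact_force: [0.2, 0.5, 0.9]
width: 0.0855
```

Request:
play_rows([
  [[0,-0.01,0,0,0],[0,-0.03,0,0,0],[0,-0.05,0,0,0],[0,-0.08,0,0,0],[0,-0.11,0,0.02,0],[0,-0.13,0,0.05,0],[0,-0.13,0,0.09,0],[0,-0.13,0,0.13,0],[0,-0.13,0,0.16,0],[0,-0.13,0,0.16,0]],
])

```text
clock: 11.25
position: [0.6083, -0.2159, 0.1363]
ee_rot: [0.552, 0.445, 0.548, -0.444]
contact_force: [0.6, 0.4, 0.4]
width: 0.0854
```

```bash
python3 -c "
from h import *
for n in ('top','side'): snap(n,'i')
from m import *
im,d=load('top','i'); c1=up(im,200,300,150,225,4)
im,d=load('side','i'); c2=up(im,220,320,155,230,4)
cv2.imwrite('pics/i.png',np.hstack([c1,c2])[:,:,::-1])
"
```

```text
(no output)
```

View pics/i.png

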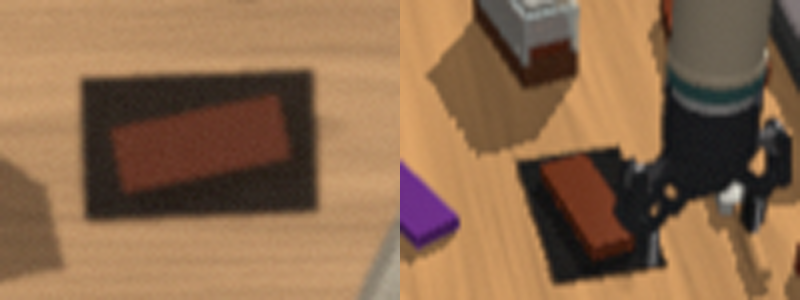

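Blank lies flat on the mat, centred in it (top px about (250,186)). Measure it.

```bash
python3 - <<'E'
from m import *
im,d=load('top','i')
u=up(im,200,300,150,225,7); hsv=cv2.cvtColor(u,cv2.COLOR_RGB2HSV)
m=((hsv[...,1]>120)&(hsv[...,2]>70)&(hsv[...,0]<9)).astype(np.uint8)*255; m=cv2.morphologyEx(m,cv2.MORPH_OPEN,np.ones((9,9)))
r,b,X=rect(m,200,150,7,'top',.022); print(r,b)
c=np.array(r[0])/1000
to(c[0],c[1],.10,12.3)
E
```

```text
((562.1241455078125, -5.257942199707031), (51.91279602050781, 130.7115478515625), 11.658105850219727) [[523.49664   53.504555]
 [549.9097   -74.51052 ]
 [600.75165  -64.02044 ]
 [574.33856   63.994637]]
t 11.35 p [ 0.607  -0.2118  0.1358] yaw tool y 12.25 xdown [ 0.002  0.001 -1.   ] F [ 0.   0.5 -0.5] w 0.0852 q [-0.45  0.44  1.5   0.    1.2  -0.66]
shift mm [ 3.600e+01 -1.000e-01 -2.113e+02]
turn about tool x -0.05
turn about tool x 179.95
```

Request:
play_rows([
  [[0,0,0,-0.03,0],[0,0,0,-0.065,0],[0,0,0,-0.1,0],[0,0,0,-0.135,0],[0,0,0,-0.165,0],[0,0.015,0,-0.19,0],[0,0.036,0,-0.205,0],[0,0.036,0,-0.2105,0],[0,0.036,0,-0.2105,0],[0,0.036,0,-0.2105,0],[0,0.036,0,-0.2105,0]],
])

```text
clock: 12.45
position: [0.5634, -0.0068, 0.1011]
ee_rot: [0.551, 0.445, 0.549, -0.443]
contact_force: [0.6, -0.0, -0.2]
width: 0.0852
```

```bash
python3 -c "
from h import *
to(.562,-.0045,.0058,12.3)"
```

```text
t 12.45 p [ 0.5634 -0.0068  0.1011] yaw tool y 12.22 xdown [ 0.004  0.001 -1.   ] F [ 0.6 -0.  -0.2] w 0.0852 q [-0.14  0.36  1.73  0.    1.05 -0.35]
shift mm [95.3 -1.3 -2.5]
turn about tool x -0.08
turn about tool x 179.92
```

Request:
play_rows([
  [[0,0.02,-0.001,-0.002,0],[0,0.04,-0.0013,-0.0025,0],[0,0.06,-0.0013,-0.0025,0],[0,0.075,-0.0013,-0.0025,0],[0,0.087,-0.0013,-0.0025,0],[0,0.0945,-0.0013,-0.0025,0],[0,0.0945,-0.0013,-0.0025,0],[0,0.0945,-0.0013,-0.0025,0],[0,0.0945,-0.0013,-0.0025,0]],
])

```text
clock: 13.35
position: [0.5627, -0.0047, 0.0073]
ee_rot: [0.552, 0.445, 0.549, -0.443]
contact_force: [-0.2, 0.0, 0.7]
width: 0.0851
```

```bash
python3 -c "
from h import *
to(.562,-.0045,.0062,12.3)"
```

```text
t 13.35 p [ 0.5627 -0.0047  0.0073] yaw tool y 12.21 xdown [ 0.006  0.001 -1.   ] F [-0.2  0.   0.7] w 0.0851 q [-0.13  0.47  1.84  0.    0.83 -0.35]
shift mm [ 1.1 -0.7 -0.3]
turn about tool x -0.09
turn about tool x 179.91
```

Request:
play_rows([
  [[1,0.001,-0.0005,0,0],[1,0.001,-0.0005,0,0],[1,0.001,-0.0005,0,0],[1,0.001,-0.0005,0,0],[1,0.001,-0.0005,0,0],[1,0.001,-0.0005,0,0],[1,0.001,-0.0005,0,0],[1,0.001,-0.0005,0,0]],
], grip_force=40)

```text
clock: 14.15
position: [0.5627, -0.0048, 0.0069]
ee_rot: [0.552, 0.446, 0.548, -0.442]
contact_force: [-0.9, 0.7, 4.5]
width: 0.0488
```

```bash
python3 -c "
from h import *
to(.562,-.0045,.0062,12.3)"
```

```text
t 14.15 p [ 0.5627 -0.0048  0.0069] yaw tool y 12.21 xdown [ 0.007  0.    -1.   ] F [-0.9  0.7  4.5] w 0.0488 q [-0.13  0.47  1.84  0.    0.83 -0.35]
shift mm [ 0.7 -0.6 -0.4]
turn about tool x -0.09
turn about tool x 179.91
```

Request:
play_rows([
  [[1,-0.01,0,0,0],[1,-0.025,0,0,0],[1,-0.04,0,0,0],[1,-0.05,0,0,0],[1,-0.05,0,0,0]],
])

```text
clock: 14.65
position: [0.5633, -0.0049, 0.0584]
ee_rot: [0.553, 0.446, 0.548, -0.442]
contact_force: [1.0, -0.1, -1.0]
width: 0.049
```

```bash
python3 -c "
from h import *
to(.5367,-.2756,.057,12.3)"
```

```text
t 14.65 p [ 0.5633 -0.0049  0.0584] yaw tool y 12.22 xdown [ 0.01  0.   -1.  ] F [ 1.  -0.1 -1. ] w 0.049 q [-0.13  0.4   1.79  0.    0.94 -0.35]
shift mm [  1.1 -83.3 258.9]
turn about tool x -0.08
turn about tool x 179.92
```

Request:
play_rows([
  [[1,0,-0.005,0.015,0],[1,0,-0.013,0.04,0],[1,0,-0.022,0.07,0],[1,0,-0.032,0.1,0],[1,0,-0.042,0.13,0],[1,0,-0.052,0.16,0],[1,0,-0.061,0.19,0],[1,0,-0.071,0.22,0],[1,0,-0.079,0.245,0],[1,0,-0.083,0.259,0],[1,0,-0.083,0.259,0],[1,0,-0.083,0.259,0]],
])

```text
clock: 15.85
position: [0.5363, -0.275, 0.0575]
ee_rot: [0.552, 0.447, 0.548, -0.442]
contact_force: [-0.0, 0.6, -0.5]
width: 0.0489
```

```bash
python3 -c "
from h import *
to(.5367,-.2756,.014,12.3)
for n in ('top','side'): snap(n,'k')
from m import *
im,d=load('top','k'); c1=up(im,285,385,155,230,4)
im,d=load('side','k'); c2=up(im,220,320,215,290,4)
cv2.imwrite('pics/k.png',np.hstack([c1,c2])[:,:,::-1])
"
```

```text
t 15.85 p [ 0.5363 -0.275   0.0575] yaw tool y 12.17 xdown [ 0.009  0.002 -1.   ] F [-0.   0.6 -0.5] w 0.0489 q [-0.59  0.45  1.69  0.01  0.99 -0.81]
shift mm [43.5 -0.1  0.7]
turn about tool x -0.13
turn about tool x 179.87
```

View pics/k.png

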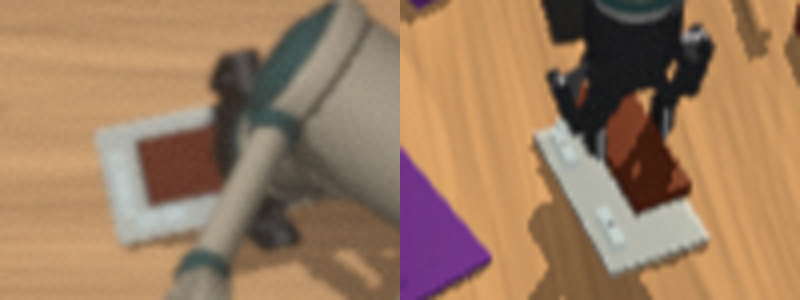

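The blank is over the jig plate, in top view at crop (180,165), to the right of the stop and above the fence, about parallel. Lower it.

Request:
play_rows([
  [[1,0.01,0,0,0],[1,0.02,0,0.0005,0],[1,0.03,0,0.0007,0],[1,0.038,0,0.0007,0],[1,0.042,0,0.0007,0],[1,0.0435,0,0.0007,0],[1,0.0435,0,0.0007,0],[1,0.0445,0,0.0007,0],[1,0.0455,0,0.0007,0],[1,0.0455,0,0.0007,0]],
])

```text
clock: 16.95
position: [0.5373, -0.2749, 0.0125]
ee_rot: [0.553, 0.446, 0.548, -0.441]
contact_force: [0.2, 0.5, 0.0]
width: 0.0489
```

```bash
python3 -c "
from h import *
to(.5367,-.2756,.0105,12.3)"
```

```text
t 16.95 p [ 0.5373 -0.2749  0.0125] yaw tool y 12.26 xdown [ 0.009  0.001 -1.   ] F [0.2 0.5 0. ] w 0.0489 q [-0.59  0.51  1.74  0.01  0.89 -0.81]
shift mm [ 2.  -0.7  0.6]
turn about tool x -0.04
turn about tool x 179.96
```

Request:
play_rows([
  [[1,0.0007,0,0,0],[1,0.0014,0,0,0],[1,0.002,0,0,0],[1,0.002,0,0,0]],
])

```text
clock: 17.35
position: [0.5374, -0.275, 0.011]
ee_rot: [0.553, 0.446, 0.548, -0.441]
contact_force: [-1.3, -0.1, 4.0]
width: 0.0487
```

Touching the plate. Slide toward the fence (tool −y).

Request:
play_rows([
  [[1,0,-0.001,0,0],[1,0,-0.002,0,0],[1,0,-0.003,0,0],[1,0,-0.004,0,0],[1,0,-0.005,0,0],[1,0,-0.005,0,0],[1,0,-0.005,0,0]],
], grip_force=30)

```text
clock: 18.05
position: [0.533, -0.2761, 0.011]
ee_rot: [0.553, 0.446, 0.548, -0.441]
contact_force: [2.3, 1.1, -0.1]
width: 0.0488
```

Request:
play_rows([
  [[1,0,-0.001,0,0],[1,0,-0.002,0,0],[1,0,-0.003,0,0],[1,0,-0.003,0,0]],
])

```text
clock: 18.45
position: [0.5328, -0.2761, 0.0112]
ee_rot: [0.555, 0.448, 0.546, -0.44]
contact_force: [9.1, 3.6, -2.5]
width: 0.0492
```

Fence contact (about 10 N, stopped). Now slide to the stop (tool −z) with slight fence preload.

Request:
play_rows([
  [[1,0,-0.0005,-0.001,0],[1,0,-0.0005,-0.002,0],[1,0,-0.0005,-0.003,0],[1,0,-0.0005,-0.004,0],[1,0,-0.0005,-0.005,0],[1,0,-0.0005,-0.005,0],[1,0,-0.0005,-0.005,0]],
])

```text
clock: 19.15
position: [0.532, -0.2718, 0.0115]
ee_rot: [0.555, 0.448, 0.546, -0.44]
contact_force: [5.2, -1.3, -0.8]
width: 0.0488
```

```bash
python3 -c "
from h import *
to(.53,-.2715,.0105,12.3)"
```

```text
t 19.15 p [ 0.532  -0.2718  0.0115] yaw tool y 12.25 xdown [ 0.017 -0.    -1.   ] F [ 5.2 -1.3 -0.8] w 0.0488 q [-0.59  0.5   1.76  0.01  0.87 -0.82]
shift mm [ 1.  -1.9 -0.7]
turn about tool x -0.05
turn about tool x 179.95
```

Request:
play_rows([
  [[1,0.0003,-0.0005,-0.001,0],[1,0.0003,-0.0005,-0.002,0],[1,0.0003,-0.0005,-0.003,0],[1,0.0003,-0.0005,-0.003,0]],
])

```text
clock: 19.55
position: [0.5318, -0.2709, 0.0116]
ee_rot: [0.557, 0.447, 0.544, -0.44]
contact_force: [5.5, -3.8, -2.0]
width: 0.0485
```

Request:
play_rows([
  [[1,0.0003,-0.0005,-0.001,0],[1,0.0003,-0.0005,-0.002,0],[1,0.0003,-0.0005,-0.003,0],[1,0.0003,-0.0005,-0.003,0]],
])

```text
clock: 19.95
position: [0.5318, -0.2709, 0.012]
ee_rot: [0.559, 0.446, 0.543, -0.441]
contact_force: [4.8, -6.8, -0.0]
width: 0.0489
```

```bash
python3 -c "
from h import *
to(.53,-.2715,.0105,12.3)"
```

```text
t 19.95 p [ 0.5318 -0.2709  0.012 ] yaw tool y 12.34 xdown [ 0.023 -0.009 -1.   ] F [ 4.8 -6.8 -0. ] w 0.0489 q [-0.59  0.49  1.77  0.01  0.86 -0.81]
shift mm [ 1.4 -2.   0.2]
turn about tool x 0.04
turn about tool x -179.96
```

Both contacts firm. Settle down and release.

Request:
play_rows([
  [[1,0.0005,-0.0003,-0.0003,0],[1,0.001,-0.0003,-0.0003,0],[1,0.001,-0.0003,-0.0003,0]],
])

```text
clock: 20.25
position: [0.5318, -0.271, 0.0115]
ee_rot: [0.559, 0.446, 0.542, -0.441]
contact_force: [3.8, -1.2, 3.6]
width: 0.0491
```

Request:
play_rows([
  [[0,0,0,0,0],[0,0,0,0,0],[0,0,0,0,0],[0,0,0,0,0],[0,0,0,0,0],[0,0,0,0,0],[0,0,0,0,0],[0,0,0,0,0]],
])

```text
clock: 21.05
position: [0.5318, -0.271, 0.0115]
ee_rot: [0.559, 0.446, 0.542, -0.441]
contact_force: [-0.0, 0.3, 0.1]
width: 0.0856
```

```bash
python3 -c "
from h import *
to(.5318,-.2709,.12,12.3)"
```

```text
t 21.05 p [ 0.5318 -0.271   0.0115] yaw tool y 12.34 xdown [ 0.023 -0.01  -1.   ] F [-0.   0.3  0.1] w 0.0856 q [-0.59  0.49  1.77  0.01  0.85 -0.81]
shift mm [-108.5    2.3    1.5]
turn about tool x 0.04
turn about tool x -179.96
```

Request:
play_rows([
  [[0,-0.015,0.0003,0,0],[0,-0.035,0.0007,0,0],[0,-0.06,0.001,0.001,0],[0,-0.09,0.002,0.001,0],[0,-0.12,0.002,0.02,0],[0,-0.15,0.002,0.06,0],[0,-0.15,0.002,0.1,0],[0,-0.15,0.002,0.14,0],[0,-0.15,0.002,0.18,0],[0,-0.15,0.002,0.22,0],[0,-0.15,0.002,0.22,0]],
])

```text
clock: 22.15
position: [0.5773, -0.4897, 0.1635]
ee_rot: [0.56, 0.446, 0.54, -0.443]
contact_force: [-0.0, 0.8, -0.5]
width: 0.0858
```

```bash
python3 - <<'E'
from m import *
for n in ('top','side'): snap(n,'n')
im,d=load('top','n'); c1=up(im,285,385,155,230,7)
cv2.imwrite('pics/n1.png',c1[:,:,::-1])
im,d=load('side','n'); c2=up(im,220,320,215,290,4); c3=up(im,210,310,110,185,4)
cv2.imwrite('pics/n2.png',np.hstack([c2,c3])[:,:,::-1])
im,d=load('top','n')
u=c1;hsv=cv2.cvtColor(u,cv2.COLOR_RGB2HSV)
m=((hsv[...,1]>120)&(hsv[...,2]<150)&(hsv[...,0]<9)).astype(np.uint8)*255; m=cv2.morphologyEx(m,cv2.MORPH_OPEN,np.ones((9,9)))
r,b,X=rect(m,285,155,7,'top',.026); print('blank',r)
m=((hsv[...,1]<70)|(m>0)).astype(np.uint8)*255; m=cv2.morphologyEx(m,cv2.MORPH_OPEN,np.ones((15,15)));m=cv2.morphologyEx(m,cv2.MORPH_CLOSE,np.ones((25,25)))
r2,b,X=rect(m,285,155,7,'top',.008); print('jig',r2)
dv=np.array(r[0])-r2[0]; a=np.radians(102.33); x=np.array([np.cos(a),np.sin(a)]);y=np.array([-x[1],x[0]]); print('jig frame off',dv@x,dv@y)
E
```

```text
blank ((530.5611572265625, -271.0257263183594), (42.94891357421875, 122.77470397949219), 12.036992073059082)
jig ((529.7916870117188, -271.650634765625), (92.96407318115234, 163.40313720703125), 12.393473625183105)
jig frame off 0.44618008524044683 -0.8851656966525808
```

View pics/n1.png

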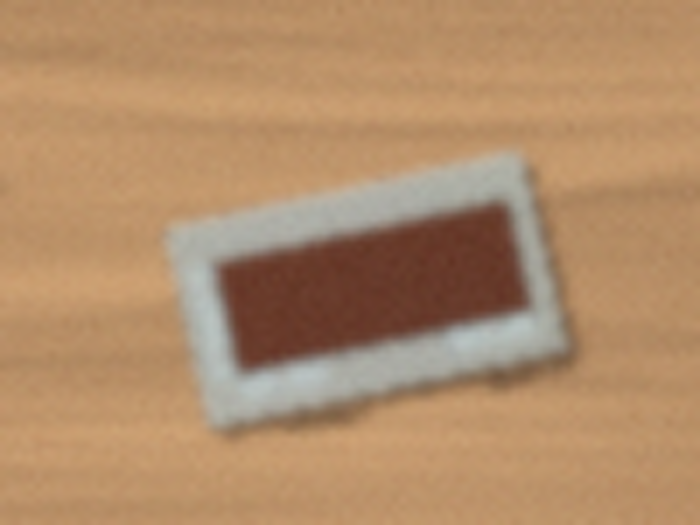

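View pics/n2.png

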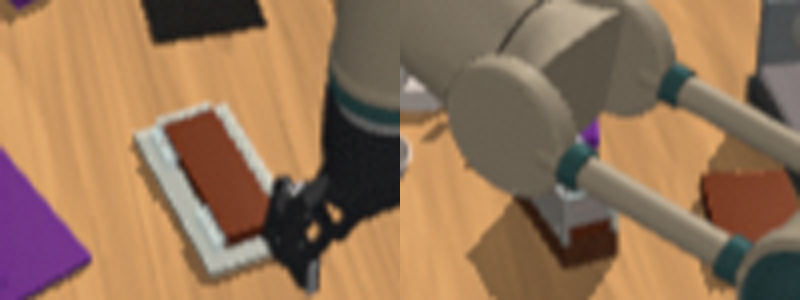

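```bash
python3 - <<'E'
from m import *
im,d=load('top','n'); P=cloud('top',d); P0=cloud('top',load('top','a')[1])
for x,y in[(140,190),(150,188),(160,185),(172,181),(174,184),(128,193)]: print((x,y),P[y,x].round(4),im[y,x],'before',P0[y,x,2].round(4))
for x,y in[(320,195),(340,190),(355,188),(340,197)]: print('blank',P[y,x].round(4))
u=up(im,110,210,160,216,7);cv2.imwrite('pics/o.png',u[:,:,::-1])
hsv=cv2.cvtColor(u,cv2.COLOR_RGB2HSV)
cv2.imwrite('pics/full_n.png',im[:,:,::-1])
E
```

```text
(140, 190) [0.5443 0.308  0.0864] [169 170 166] before 0.1098
(150, 188) [0.5501 0.2796 0.0853] [171 170 167] before 0.1096
(160, 185) [0.5584 0.2499 0.0895] [169 168 164] before 0.1068
(172, 181) [0.5714 0.22   0.07  ] [106  96  92] before 0.0785
(174, 184) [0.5607 0.2082 0.0969] [131 127 124] before 0.0947
(128, 193) [0.5371 0.3511 0.0602] [105  96  82] before 0.0875
blank [ 0.5322 -0.2178  0.0229]
blank [ 0.5473 -0.2786  0.0221]
blank [ 0.5532 -0.3232  0.0253]
blank [ 0.526  -0.2775  0.026 ]
```

View pics/o.png

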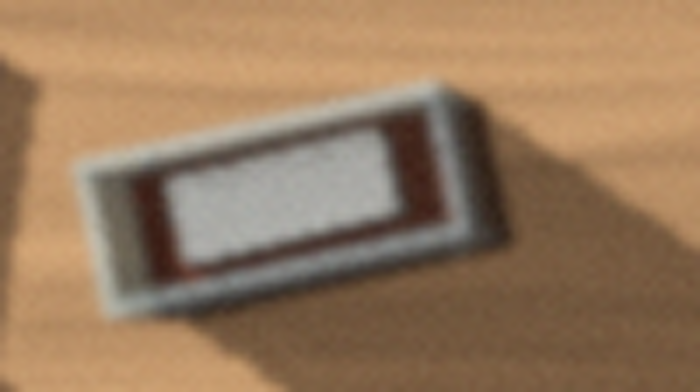

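View pics/full_n.png

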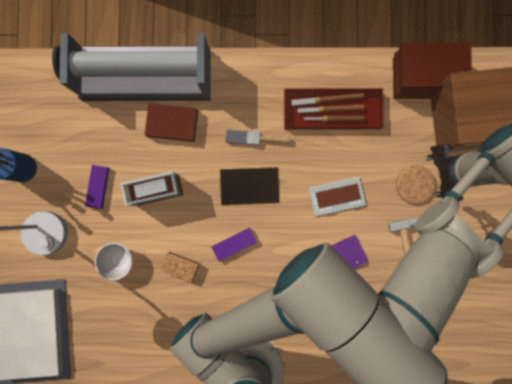

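The stack sits level one blank lower (ruler top about 0.087 m), the blank is seated in the jig, nothing else has moved, and the tool is clear. I'm handing in.

```bash
python3 -c "
from h import *
s=manip.get_state(); print(s['contact_force'],s['clock']); print(manip.sign_off())"
```

```text
[ 0.06130787  0.08851766 -0.42996356] 22.25
the job is handed in; nothing more can be done
None
```

I drew the bottom blank straight out of the chute by its end and laid it flat on the mat. I let go, took it again by its middle and slid it against the jig's fence, then the end stop. I released it there, moved the arm clear and handed the job in at about 22 s. No verdict was reported.

What the last checks showed:
- **Blank in jig:** it lies about 0.4 mm (x) and -0.9 mm (y) from the snug position. It is square within about 0.4°, and its top is at about 0.022 to 0.026 m, where 0.026 m is expected.
- **Chute:** the ruler and top blank show level and inside. The ruler's top reads 0.085 to 0.090 m (0.089 m expected), so the stack is one blank lower. The middle blank cannot be seen from above, so I only infer its position from that.
- **Other things on the table:** I saw no bystander shifted, but I compared pictures by eye and the arm hid most of the mallet in the last one. Nothing touched the tool, where the force reading was under 0.5 N.

**Disagreements:**
- The colour mask of the blank in the jig came out about 7 mm small each way (43 x 123 mm). I used only its centre and angle, so those offsets are good to about 1 mm.
- The tool tilted about 0.02 rad while pressing the blank in. The depth readings after release do not rule out a small tilt of the blank, but it looked flat.

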